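# Load the die slide of an eyelet press under its leaf spring

### The job

Load the die slide with the orange thumb pad into the eyelet press: with the fingertips, press its thumb pad down hard so that the sprung bed sinks, and while pressing slide it along its channel, under the strap and the forked leaf spring, until it is fully home against the stop; then take the hand away. It is pressed and slid only: do not pick it up, and leave the other things on the table where they are.

Things in the scene. Friction and masses are not known exactly. Their poses are not given: they have to be found in the camera images.
- press: Fixed green C-frame hand press on a red base plate 425 x 220 x 12 mm. Origin on the table under the ram axis; +x is the feed direction (into the throat), z up. Channel along x from x = -262 mm to the stop, open above up to the strap: rails 53 mm apart inside, tops 41 mm above the table. Ram tip 59 mm up; green head from x = -26 mm on, 113 to 210 mm up; lever behind, to 335 mm up.
- die_slide: Loose aluminium plate 160 (x) x 50 (y) x 10 (z) mm, about 0.2 kg, lying in the channel on the sprung bed, nose towards the strap. Origin at the centre of its underside; +x to its nose, along the feed. Flush dark die ring near the nose, orange ridged thumb pad at the rear. Slides easily on oiled steel (friction about 0.15) and does not tip when pressed anywhere.
- slide_thumb (a point): Middle of the orange thumb pad on the slide's top: 58 mm behind the slide's centre, 10 mm above its underside; slide's axes. The pad reaches 22 mm back to the rear end and 21 mm forward to a cross rib (6 mm thick, 40 mm wide, 6 mm high above the plate): a fingertip that presses on the pad can push the rib forward.
- slide_nose (a point): Top middle of the slide's front end, 80 mm ahead of its centre, 10 mm above its underside; slide's axes. At the start 90 to 120 mm short of the stop.
- strap_mouth (a point): Fixed on the press: middle of the front edge of the dark steel strap that bridges the channel, at x = -60 mm of the press, at the height of the strap's underside (40.5 mm above the table). The strap reaches 18 mm along x, 73 mm across, its top 49.5 mm up, screws to 54 mm; its front edge is rounded (radius 4 mm). Axes of the press.
- slide_stop (a point): Fixed on the press: face of the stop block at x = +22 mm of the press, 39 mm above the table (height of the slide's top when fully pressed down). The slide is home when its nose meets this. Axes of the press.
- sprung_bed (a joint): How far the bed under the slide is down, m. 0 = up: slide's top 46 mm above the table, its nose butts on the strap and cannot enter. 0.007 = down on a hard stop: slide's top 39 mm up, 1.5 mm under the strap. With the slide on it about 6 N begins to sink it and 13 N takes it fully down. Left alone under the strap it stays near 0.0055, pushing the slide up against the strap.
- leaf_spring (a joint): Lift of the forked leaf spring, rad: 0 free, about 0.13 with the slide under it. Its root is on the strap; two tines, 9 mm wide, 17 mm to each side of the middle, run towards +x and down to x = -3 mm of the press, 35 mm above the table when free. The nose lifts them by itself as it is pushed on; they press on the slide with about 6.5 N and drag.
- eyelet_jar: Bystander: clear jar with brass cap, 42 mm across, 48 mm high, on the red base plate about 80 mm to the -y side of the channel's middle (press axes). Origin at its foot.
- spare_slide: Bystander: spare steel slide with a BLUE thumb pad, same size, on the green cutting mat to the left. Origin at the centre of its underside.
- scissors: Bystander: scissors, 180 mm long, 10 mm high, on the cutting mat. Origin near the middle of the underside.
- mallet: Bystander: mallet, wooden handle, white head, 220 mm long, 40 mm high, on the table to the left. Origin near the middle of its underside.
- glue_bottle: Bystander: white bottle with red cap, 52 mm across, 130 mm high, to the right of the press. Origin at its foot.
- screwdriver: Bystander: yellow screwdriver, 150 mm long, 26 mm high, lying on the red base plate along the channel, about 80 mm to the +y side of its middle (press axes). Origin near its middle.
Things that resemble listed ones, but are neither listed nor needed, are in the scene too. Leave any red or turquoise look-alike of the die_slide alone.

How it is judged:
By the outcome, as a careful person would: the job done as asked, in the order asked, and still so for the second after the job is handed in, with the robot touching nothing.
It also fails if it takes over 32 s, if anything falls off the work surface, if the arm or the gripper's body presses on something with over 40 N, if the wrist force passes 120 N, or if a joint passes its speed limit or range.

### The arm

A 6-joint arm with a two-finger parallel gripper is mounted at the origin on the work surface. World frame = base frame: x ahead of the robot, y to its left, z up, the work surface at z = 0. Lengths are in m, angles in degrees, forces in N, time in s.
With the tool pointing down it reaches from about 0.3 to 0.75 m from the base axis. Payload 8.5 kg.
Tool frame: the origin (TCP) lies at the very end of the fingers, on their centre line; the grasp point (between the pads) lies 19 mm behind it (grip_depth is the distance from the TCP to the grasp point, in m); z points along the fingers, y is the direction in which the jaws open and shut (so a half turn about z gives the same grasp; the last joint's range is limited). The gripper opens to 85 mm and grips with 20 to 120 N. Pads are 22 mm wide; open, the fingers measure 114 mm over their backs; the gripper's body (76 mm by 85 mm) begins 54 mm behind the grasp point. The pads swing forward as they close: fully open they stand 13 mm farther back than shut.
Start: joints at [-83.268, 21.807, 74.336, -0, 83.858, -12.336], TCP at [0.18, -0.52, 0.231] pointing down, gripper open.
Joint ranges: [-178.18, 178.18], [-50.72, 133.34], [12.68, 142.11], [-81.47, 261.47], [9.98, 163.14], [-165.26, 165.26]. Speed limits (degrees/s): [136.94, 136.94, 180, 180, 180, 180].

### API

Orientations are given as a 3x3 rotation matrix whose columns are the frame's x, y, z axes.
In Python, from rig import observe, get_image, close_job, silhouettes, grip_depth gives the robot as it stands. The module is installed in compiled form; this text tells all that it offers.
- The arm moves only by the shell command python3 -m crank 'ROWS' [FORCE]. ROWS is a JSON object of lists of equal length, an entry for each row: "slide": the shift along the tool's x, y, z in m, a list of three; "roll": the turn about the tool's z in rad; "grip": the finger opening in m, from 0 to 0.0854. A call has exactly 8 rows; each row is the pose to reach, as a shift and turn from the pose commanded when the call began, along the tool's axes at that moment; what a row does not reach only later rows make up. A row lasts 1/10 s, in which the tool goes at most 50 mm and 8.59 degrees, less where a joint would pass 70% of its speed; a pose out of reach is approached as far as the arm can. A call with a gripper value outside its range is refused whole. The fingers move at their own pace and stop on an object; FORCE is the grip in N (left out, the last holds). Time passes only in rows, so rows that repeat a pose let the fingers close, or fill a call up. It gives the time, the measured TCP pose, the force and the opening at its end, in the units of the state.
- observe(): the state, without advancing time (a new reading comes with each control period).
- get_image(name): name is "side" or "top" or "wrist"; returns a dict with "frame" (384x512x3 uint8, red, green, blue), "fx", "fy", "cx", "cy" (pixels), "xyz" and "rotation" of the camera in the world. Camera axes: x right, y down, z forward; pixel columns grow to the right and rows downward; lengths in m; the calibration is good to about 2 mm. A picture is of the moment at which its call begins. There is no depth.
- close_job(): hands the job in, once; it reports no verdict.
Trained networks look in a picture, given as the dict that the camera call returned (one of the last four; its "shot" number tells which), for a name from the list of things; names that differ only in an ending like _2 or _b are one class to them, and where a whole thing is asked for, a point or a joint stands for the part that bears it (a point fixed in the world has none). Each returns a list of dicts, best first, with "confidence" (0 to 1); they miss things now and then, are a little off and sometimes report something else, mostly with a low value. They report only what shows in the picture. A call takes as long as a camera call. They do not tell look-alikes from the thing itself.
- silhouettes(target, picture): "pixels" (384x512 bool, what is visible of it) and "box" ([centre column, centre row, width, height] in pixels, round what is visible of it).
The state is a dict: "time_s": time; "q": joint angles; "qvel": joint speeds; "joint_efforts": joint torques, N m; "position": TCP position; "tool_rot": TCP orientation; "ft_force": force on the tool from outside, world axes, zero at the start; "wrist_torque": the same for the moment, N m; "grip_width": finger opening in m.
Only numpy, scipy, OpenCV 4.12 (cv2) and the standard library are available. Lean on these libraries where they do the work, as an engineer would, in place of code of your own. Each camera call takes 0.05 s, during which the arm holds its last target.

## Working session

There is one attempt and no reset: what is moved stays moved. The work goes in short steps, Python scripts to look and compute and a shell command to move; the robot and the scene stay as the last step left them, time stands still between calls to the robot, and variables do not carry over. Pictures are saved under pics/ and viewed, and the job is handed in when it is done.

```bash
mkdir -p pics; ls; python3 - <<'E'
from rig import *
import cv2,pickle,numpy as np
s=observe();print(s['time_s'],s['position'],s['tool_rot'],s['ft_force'],s['grip_width'],grip_depth)
P={}
for n in['side','top','wrist']:
    p=get_image(n);P[n]=p
    cv2.imwrite(f'pics/{n}0.png',p['frame'][:,:,::-1]);print(n,p['fx'],p['cx'],p['cy'],p['xyz'],p['rotation'])
    for t in['die_slide','press','spare_slide']:
        for d in silhouettes(t,p): print(t,d['confidence'],np.round(d['box']))
pickle.dump(P,open('p0.pkl','wb'))
E
```

```text
pics
0.0 [ 0.17963314 -0.51951954  0.23072103] [[ 9.45130551e-01  3.26692843e-01 -1.65074157e-04]
 [ 3.26692731e-01 -9.45129493e-01  1.44973926e-03]
 [ 3.17602985e-04 -1.42412139e-03 -9.99998936e-01]] [-1.0593296   0.11507805 -0.18416137] 0.08520502048438228 0.0187
side 451.83241030694046 255.75671741895422 188.42093950910774 [0.1394577  0.89669614 0.92771736] [[-0.94404789 -0.22542804  0.24074007]
 [-0.3297279   0.62898415 -0.70403015]
 [ 0.00728645 -0.74401689 -0.66812107]]
die_slide 0.84 [207. 189.  48.  39.]
die_slide 0.67 [298. 293.  27.  55.]
press 0.92 [223. 144. 139. 191.]
press 0.22 [183. 186.  37.  27.]
spare_slide 0.55 [168. 306.  64.  61.]
spare_slide 0.2 [234. 164.  12.   7.]
top 422.74780727057583 251.36024393095792 194.47525782830152 [ 0.39223868 -0.02977163  1.19709256] [[-0.01648287 -0.99773218  0.06525951]
 [-0.99984401  0.01686164  0.00525744]
 [-0.0063459  -0.06516267 -0.99785448]]
die_slide 0.93 [162. 276.  57.  38.]
die_slide 0.86 [334. 264.  62.  23.]
die_slide 0.83 [239. 150.  58.  31.]
press 0.86 [304. 165. 236. 114.]
press 0.69 [238. 152.  61.  29.]
spare_slide 0.87 [109. 176.  56.  30.]
wrist 264.37359003955487 252.13491300599566 191.40719008598927 [ 0.25914699 -0.49355787  0.37431605] [[ 3.27048004e-01 -8.94754180e-01 -3.04063416e-01]
 [-9.45007653e-01 -3.09782767e-01 -1.04857869e-01]
 [-3.71589476e-04  3.21635812e-01 -9.46863383e-01]]
die_slide 0.59 [ 65.  30. 130.  60.]
```

```bash
python3 - <<'E'
import pickle,cv2
P=pickle.load(open('p0.pkl','rb'))
f=P['top']['frame'][:,:,::-1]
cv2.imwrite('pics/topc.png',cv2.resize(f[80:260,170:440],None,fx=2.9,fy=2.9,interpolation=cv2.INTER_CUBIC))
E
```

```text
(no output)
```

View pics/top0.png

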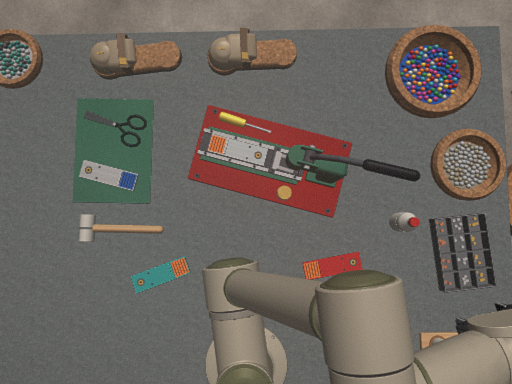

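View pics/side0.png

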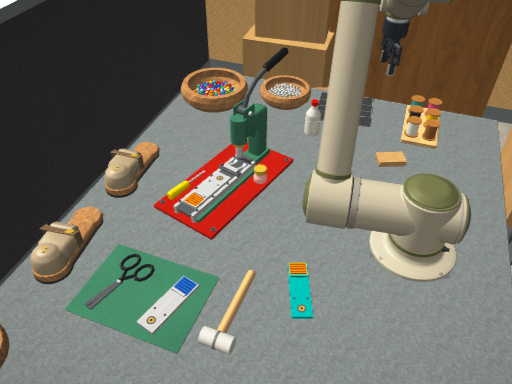

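```bash
sleep 1
```

```text
(no output)
```

View pics/topc.png

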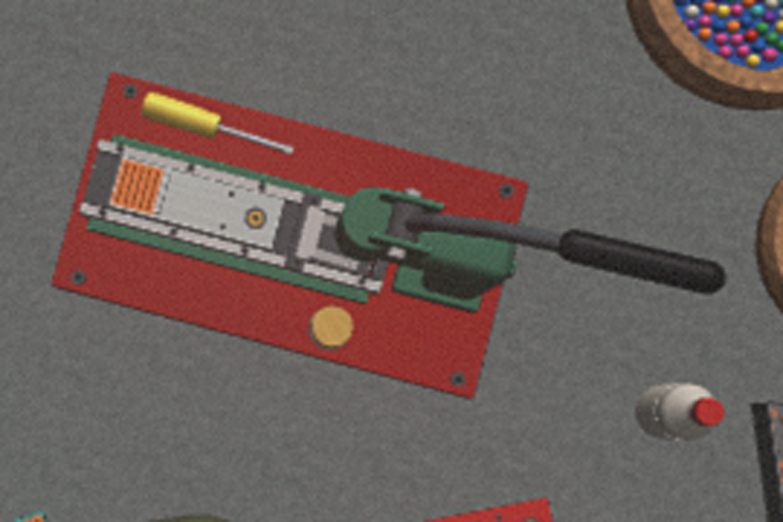

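The die slide wanted is the aluminium one with the orange pad lying in the press channel, at top (238,150), with its pad at about (217,145). Things it could be confused with are the turquoise slide (160,275), the red slide (333,265) and the blue spare (109,176). The crop confirms an aluminium plate with an orange pad in the channel and the nose just short of the dark strap, so that's my choice. Next I'll measure it.

```bash
cat > h.py <<'E'
import numpy as np,cv2
def ray(p,uv,z):
    uv=np.atleast_2d(uv).astype(float)
    d=np.c_[(uv[:,0]-p['cx'])/p['fx'],(uv[:,1]-p['cy'])/p['fy'],np.ones(len(uv))]@np.array(p['rotation']).T
    c=np.array(p['xyz']);return c+d*((z-c[2])/d[:,2])[:,None]
def proj(p,X):
    c=(np.atleast_2d(X)-np.array(p['xyz']))@np.array(p['rotation'])
    return np.c_[p['fx']*c[:,0]/c[:,2]+p['cx'],p['fy']*c[:,1]/c[:,2]+p['cy']]
def orange(p,box):
    h=cv2.cvtColor(p['frame'],cv2.COLOR_RGB2HSV).astype(int)
    m=(h[...,0]>5)&(h[...,0]<18)&(h[...,1]>140)&(h[...,2]>130)
    o=np.zeros_like(m);x0,y0,x1,y1=box;o[y0:y1,x0:x1]=m[y0:y1,x0:x1];return o
E
python3 - <<'E'
import pickle;from h import *
P=pickle.load(open('p0.pkl','rb'));p=P['top']
c=np.array([(111,73),(527,184),(473,398),(53,286)])/2.9+[170,80]
C=ray(p,c,.012);print(C.round(4))
e=(C[1]-C[0]+C[2]-C[3])/2;print('len',np.linalg.norm(e),np.linalg.norm(C[3]-C[0]),'yaw',np.degrees(np.arctan2(e[1],e[0])))
for n,b in(('top',(200,130,240,165)),('side',(170,185,215,215))):
    q=P[n];m=orange(q,b);v,u=np.nonzero(m);cen=np.array([u.mean(),v.mean()]);r=cv2.minAreaRect(np.c_[u,v].astype(np.float32))
    print(n,len(u),cen,ray(q,cen,.046),r)
    if n=='top':
        pts=ray(q,np.c_[u,v],.046)
        print('padrect',cv2.minAreaRect((pts[:,:2]*1000).astype(np.float32)))
# rail/strap points at crop coords
cr=lambda x,y:np.array([[x,y]])/2.9+[170,80]
for nm,x,y,z in[('strapF +y',290,195,.0495),('strapF -y',273,250,.0495),('nose+',283,203,.046),('nose-',270,245,.046),('railrear+',108,147,.041),('railrear-',92,210,.041),('ring',256,218,.046)]:
    print(nm,ray(p,cr(x,y),z).round(4))
E
```

```text
[[ 0.7269  0.0951  0.012 ]
 [ 0.6095 -0.3096  0.012 ]
 [ 0.4021 -0.251   0.012 ]
 [ 0.5175  0.1535  0.012 ]]
len 0.4210380270624096 0.21736792897745583 yaw -106.04961804149424
top 209 [216.85645933 143.79904306] [[0.60884836 0.0689224  0.046     ]] ((216.7576904296875, 143.8884735107422), (13.857515335083008, 15.523924827575684), 15.255120277404785)
padrect ((608.569091796875, 69.20294189453125), (38.21648025512695, 43.04356384277344), 74.16011810302734)
side 159 [192.65408805 198.44654088] [[0.61215615 0.06850484 0.046     ]] ((187.01678466796875, 199.23825073242188), (19.907337188720703, 27.60811424255371), 55.00797653198242)
strapF +y [[ 0.5961 -0.0769  0.0495]]
strapF -y [[ 0.5441 -0.0599  0.0495]]
nose+ [[ 0.5892 -0.0703  0.046 ]]
nose- [[ 0.5493 -0.0572  0.046 ]]
railrear+ [[0.6469 0.0956 0.041 ]]
railrear- [[0.5865 0.1114 0.041 ]]
ring [[ 0.5753 -0.0445  0.046 ]]
```

```bash
python3 -m crank '{"slide":[[0.027,-0.036,0.002],[0.054,-0.072,0.004],[0.081,-0.108,0.006],[0.108,-0.144,0.008],[0.135,-0.18,0.01],[0.162,-0.216,0.012],[0.189,-0.252,0.014],[0.216,-0.288,0.016]],"roll":[0.038,0.076,0.114,0.152,0.19,0.228,0.266,0.304],"grip":[0,0,0,0,0,0,0,0]}' 40
python3 -c "
from rig import *;import numpy as np
s=observe();t=np.array(s['tool_rot']);print(t.round(4),s['q'])
d=np.array([.38,.10,.2])-s['position'];print(t.T@d, np.degrees(np.arctan2(t[1,0],t[0,0])))"
```

```text
time_s: 1.4
position: [0.2899, -0.1754, 0.2155]
tool_rot: [[1.0, 0.026, 0.001], [0.026, -1.0, -0.001], [0.001, 0.001, -1.0]]
ft_force: [0.6, -0.3, 0.1]
grip_width: 0.0002
[[ 9.996e-01  2.640e-02  7.000e-04]
 [ 2.640e-02 -9.996e-01 -6.000e-04]
 [ 6.000e-04  6.000e-04 -1.000e+00]] [-5.14775890e+01  8.25252930e-01  1.04891963e+02  8.02788815e-03
  7.42326269e+01  3.70046508e+01]
[ 0.09739026 -0.27291693  0.01536058] 1.515593334085952
```

```bash
python3 -m crank '{"slide":[[0.012,-0.04,0.002],[0.024,-0.08,0.004],[0.036,-0.12,0.006],[0.052,-0.16,0.008],[0.068,-0.2,0.01],[0.083,-0.24,0.012],[0.097,-0.273,0.015],[0.097,-0.273,0.015]],"roll":[0.04,0.08,0.12,0.16,0.2,0.25,0.307,0.307],"grip":[0,0,0,0,0,0,0,0]}'
python3 - <<'E'
from rig import *;from h import *;import pickle
s=observe();t=np.array(s['tool_rot']);print(s['q'],s['position'])
print(np.degrees(np.arctan2(t[1,0],t[0,0])))
P={}
for n in('top','side','wrist'):
    p=P[n]=get_image(n);cv2.imwrite(f'pics/{n}1.png',p['frame'][:,:,::-1])
pickle.dump(P,open('p1.pkl','wb'))
for pad in[[.6095,.0688,.12]]:
    print('to',t.T@(np.array(pad)-s['position']))
print(proj(P['wrist'],[[.6095,.0688,.046]]))
E
```

```text
time_s: 2.2
position: [0.3794, 0.1016, 0.2001]
tool_rot: [[0.963, -0.271, 0.0], [-0.271, -0.963, 0.001], [-0.0, -0.001, -1.0]]
ft_force: [-0.8, -0.3, 0.1]
grip_width: -0.0
[-2.44003740e+00  7.68204576e+00  1.00018617e+02  4.03156510e-02
  7.22956162e+01  1.03286195e+02] [0.37935985 0.10161394 0.20009723]
-15.738490049580296
to [ 0.2304201  -0.03078767  0.08009684]
[[213.50851931 -72.63029102]]
```

View pics/wrist1.png

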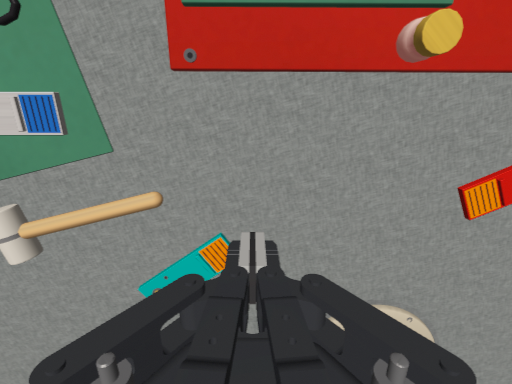

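```bash
python3 -m crank '{"slide":[[0.035,-0.004,0],[0.07,-0.008,0],[0.105,-0.014,0],[0.14,-0.02,0.005],[0.18,-0.026,0.015],[0.21,-0.031,0.03],[0.23,-0.031,0.05],[0.23,-0.031,0.05]],"roll":[0.005,0.005,0.005,0.005,0.005,0.005,0.005,0.005],"grip":[0,0,0,0,0,0,0,0]}'
python3 - <<'E'
from rig import *;from h import *;import pickle
s=observe();t=np.array(s['tool_rot']);print(s['position'],s['ft_force'])
print(np.degrees(np.arctan2(t[1,0],t[0,0])))
P={}
for n in('side','wrist'):
    p=P[n]=get_image(n)
    print(n,'tcp',proj(p,s['position']),'pad',proj(p,[[.6095,.0688,.046]]))
    m=orange(p,(0,0,512,384) if n=='wrist' else (170,180,215,215));v,u=np.nonzero(m);print(len(u),u.mean(),v.mean(),u.min(),u.max(),v.min(),v.max(),ray(p,[u.mean(),v.mean()],.046))
pickle.dump(P,open('p2.pkl','wb'))
cv2.imwrite('pics/wrist2.png',P['wrist']['frame'][:,:,::-1])
f=P['side']['frame'][90:240,130:330,::-1];cv2.imwrite('pics/side2.png',cv2.resize(f,None,fx=4,fy=4,interpolation=cv2.INTER_CUBIC))
E
```

```text
time_s: 3.15
position: [0.6088, 0.0626, 0.1474]
tool_rot: [[0.959, -0.282, -0.004], [-0.282, -0.959, 0.0], [-0.004, 0.001, -1.0]]
ft_force: [0.2, -0.1, -0.1]
grip_width: -0.0002
[0.60884907 0.06262563 0.14741696] [ 0.18950623 -0.14738495 -0.14620539]
-16.39069765992739
side tcp [[191.47166801 169.97312103]] pad [[193.45989037 198.72894352]]
127 191.85826771653544 197.30708661417322 170 203 180 205 [[0.6163215  0.06495134 0.046     ]]
wrist tcp [[252.02660329 243.52233729]] pad [[245.84415816 191.86341289]]
2384 319.18078859060404 234.11786912751677 207 511 90 373 [[0.54343442 0.00894337 0.046     ]]
```

View pics/wrist2.png

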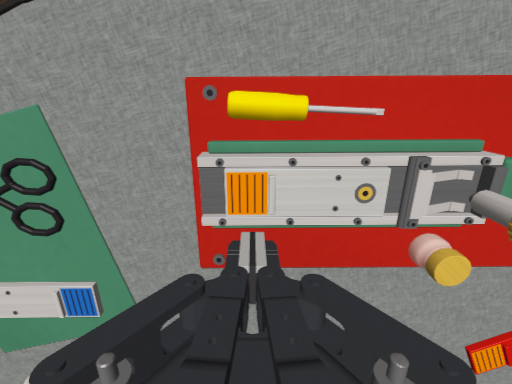

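View pics/side2.png

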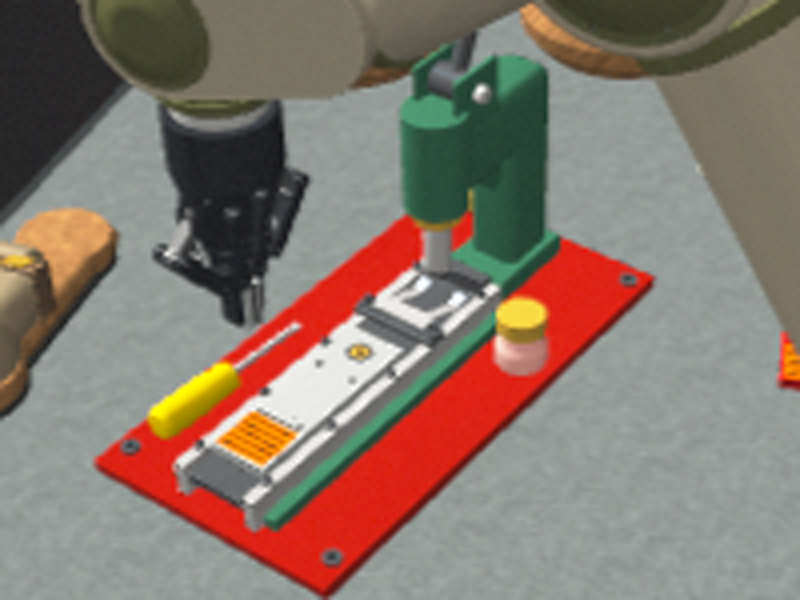

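```bash
python3 - <<'E'
from rig import *;from h import *;import pickle
s=observe();t=np.array(s['tool_rot']);print(s['time_s'],s['position'])
P=pickle.load(open('p2.pkl','rb'));p=P['wrist']
m=orange(p,(215,160,280,225));v,u=np.nonzero(m);print(len(u),u.min(),u.max(),v.min(),v.max())
a=ray(p,[[(u.min()+u.max())/2,(v.min()+v.max())/2],[388,192],[401,190],[489,188]],.046);print(a)
pad=a[0]
f=np.array([np.cos(np.radians(-106.05)),np.sin(np.radians(-106.05)),0])
print('along feed from pad',(a-pad)@f)
print('strap at .0495',(ray(p,[402,190],.0495)-pad)@f)
for g in [pad,np.array([.6095,.0688,.046])]: print('to',t.T@(g-s['position']))
fr=p['frame'][140:260,200:400,::-1];cv2.imwrite('pics/w2c.png',cv2.resize(fr[:, :],None,fx=4,fy=4,interpolation=cv2.INTER_CUBIC))
E
```

```text
3.25 [0.60795934 0.06391324 0.15046698]
1521 226 267 172 214
[[ 0.60818327  0.06852179  0.046     ]
 [ 0.56998597 -0.06547051  0.046     ]
 [ 0.56848566 -0.07797443  0.046     ]
 [ 0.54632167 -0.16092158  0.046     ]]
along feed from pad [0.         0.13933002 0.15176135 0.2376031 ]
strap at .0495 [0.15065482]
to [-0.00097812 -0.00451193  0.10446686]
to [ 0.00020735 -0.00514901  0.10446554]
```

View pics/w2c.png

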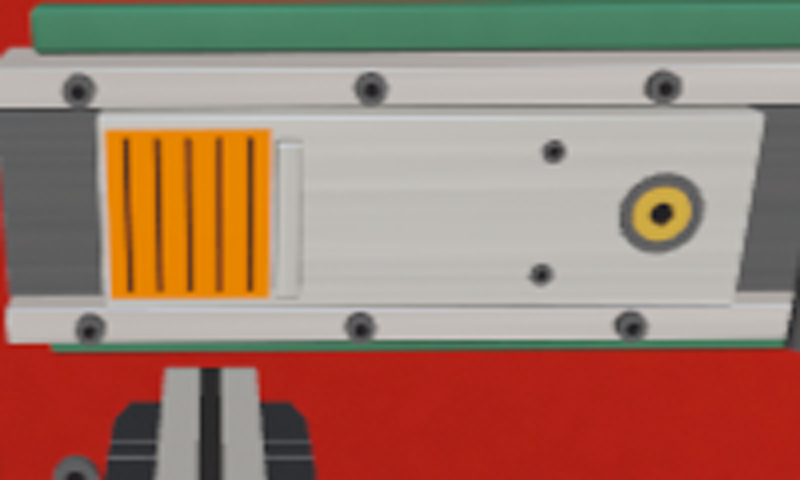

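```bash
python3 -m crank '{"slide":[[0,0,0.015],[0,0,0.03],[0,0,0.045],[0,0,0.06],[0,0,0.075],[0,0,0.085],[0,0,0.09],[0,0,0.09]],"roll":[0,0,0,0,0,0,0,0],"grip":[0,0,0,0,0,0,0,0]}'
python3 - <<'E'
from rig import *;from h import *
s=observe();t=np.array(s['tool_rot']);print(s['position'],s['ft_force'],t.T@(np.array([.6085,.0687,.046])-s['position']),np.degrees(np.arctan2(t[1,0],t[0,0])))
p=get_image('side');print(observe()['position'])
f=p['frame'][130:240,140:290,::-1];cv2.imwrite('pics/side3.png',cv2.resize(f,None,fx=5,fy=5,interpolation=cv2.INTER_CUBIC))
E
```

```text
time_s: 4.05
position: [0.6082, 0.0652, 0.0607]
tool_rot: [[0.96, -0.279, 0.0], [-0.279, -0.96, -0.0], [0.0, 0.0, -1.0]]
ft_force: [0.7, 0.3, -0.6]
grip_width: 0.0004
[0.60824765 0.06517191 0.06068245] [ 0.71020029  0.32689011 -0.55578233] [-0.00074403 -0.00345827  0.01468238] -16.22921702365092
[0.60857593 0.06519002 0.06105599]
```

View pics/side3.png

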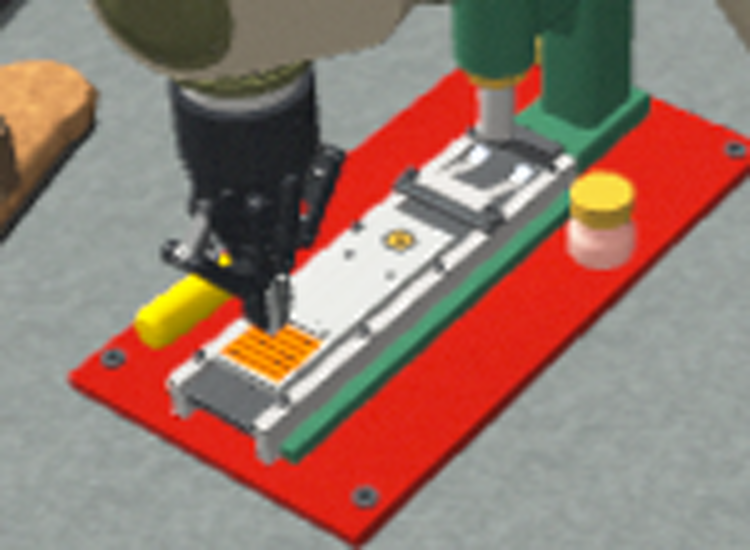

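Fingertips are over the pad, at about (272,325) in the crop. Now pressing.

```bash
python3 -m crank '{"slide":[[0,0,0.005],[0,0,0.01],[0,0,0.013],[0,0,0.016],[0,0,0.019],[0,0,0.022],[0,0,0.023],[0,0,0.023]],"roll":[0,0,0,0,0,0,0,0],"grip":[0,0,0,0,0,0,0,0]}'
```

```text
time_s: 4.9
position: [0.6087, 0.0653, 0.039]
tool_rot: [[0.96, -0.279, 0.001], [-0.279, -0.96, -0.0], [0.001, -0.0, -1.0]]
ft_force: [-5.7, -0.3, 14.3]
grip_width: 0.0
```

```bash
python3 -m crank '{"slide":[[0,0,0.001],[0,0,0.002],[0,0,0.002],[0,0,0.002],[0,0,0.002],[0,0,0.002],[0,0,0.002],[0,0,0.002]],"roll":[0,0,0,0,0,0,0,0],"grip":[0,0,0,0,0,0,0,0]}'
```

```text
time_s: 5.7
position: [0.6091, 0.0653, 0.0389]
tool_rot: [[0.96, -0.279, 0.003], [-0.279, -0.96, -0.001], [0.003, -0.0, -1.0]]
ft_force: [-9.9, -0.2, 27.7]
grip_width: 0.0001
```

```bash
python3 -m crank '{"slide":[[0,0.003,0],[0,0.008,0],[0,0.013,0],[0,0.018,0],[0,0.023,0],[0,0.028,0],[0,0.032,0],[0,0.035,0]],"roll":[0,0,0,0,0,0,0,0],"grip":[0,0,0,0,0,0,0,0]}'
python3 - <<'E'
from rig import *;from h import *
p=get_image('side');s=observe();print(s['position'],s['ft_force'])
f=p['frame'][120:240,140:290,::-1];cv2.imwrite('pics/side4.png',cv2.resize(f,None,fx=5,fy=5,interpolation=cv2.INTER_CUBIC))
p=get_image('wrist');cv2.imwrite('pics/wrist4.png',p['frame'][:,:,::-1])
E
```

```text
time_s: 6.5
position: [0.6002, 0.0338, 0.0389]
tool_rot: [[0.96, -0.279, 0.006], [-0.279, -0.96, 0.003], [0.005, -0.005, -1.0]]
ft_force: [-4.2, 12.8, 26.4]
grip_width: -0.0003
[0.60006975 0.03345208 0.03891569] [-5.73984052 11.3332285  26.58812337]
```

View pics/side4.png

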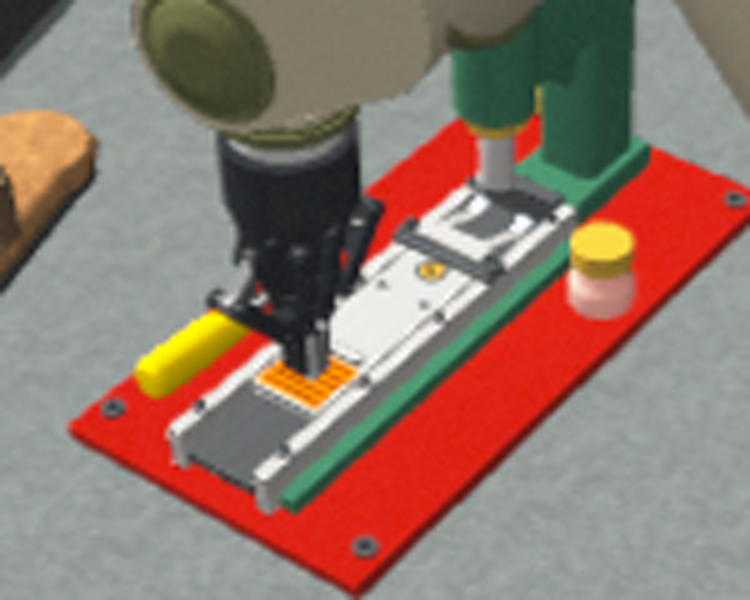

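View pics/wrist4.png

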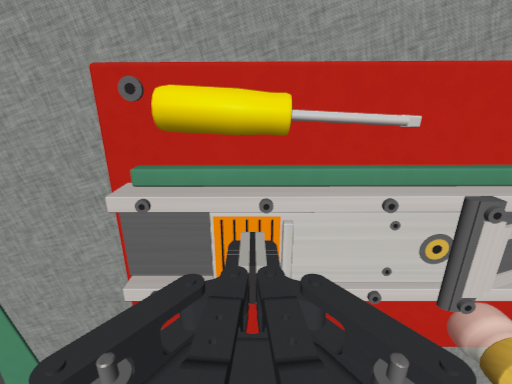

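The slide goes with the fingers and the nose is under the strap: the ring is at about (436,249) in the wrist view, just ahead of the strap. I'll keep pushing.

```bash
python3 -m crank '{"slide":[[0,0.005,0],[0,0.01,0],[0,0.015,0],[0,0.02,0],[0,0.025,0],[0,0.03,0],[0,0.035,0],[0,0.04,0]],"roll":[0,0,0,0,0,0,0,0],"grip":[0,0,0,0,0,0,0,0]}'
python3 - <<'E'
from rig import *;from h import *
p=get_image('wrist');cv2.imwrite('pics/wrist5.png',p['frame'][:,:,::-1])
s=observe();print(s['position'],s['ft_force'],(np.array([.6085,.0687,.039])-s['position'])@[.2765,.961,0])
E
```

```text
time_s: 7.4
position: [0.5893, -0.0041, 0.0389]
tool_rot: [[0.96, -0.279, 0.007], [-0.279, -0.96, 0.004], [0.005, -0.006, -1.0]]
ft_force: [-3.3, 16.6, 28.7]
grip_width: 0.0004
[ 0.58911849 -0.00470191  0.03890786] [-3.50653766 13.69003366 29.33389292] 0.07589822168387374
```

View pics/wrist5.png

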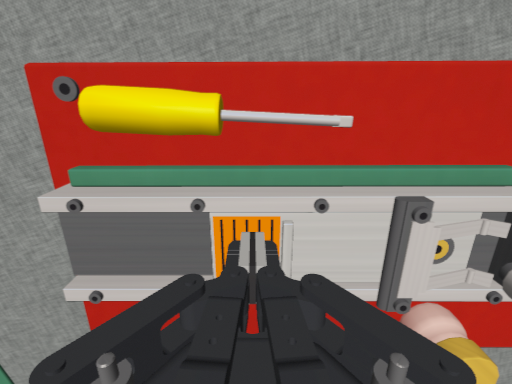

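```bash
python3 -m crank '{"slide":[[0,0.003,0],[0,0.006,0],[0,0.009,0],[0,0.012,0],[0,0.014,0],[0,0.016,0],[0,0.018,0],[0,0.019,0]],"roll":[0,0,0,0,0,0,0,0],"grip":[0,0,0,0,0,0,0,0]}'
python3 -m crank '{"slide":[[0,0.001,0],[0,0.002,0],[0,0.003,0],[0,0.004,0],[0,0.004,0],[0,0.004,0],[0,0.004,0],[0,0.004,0]],"roll":[0,0,0,0,0,0,0,0],"grip":[0,0,0,0,0,0,0,0]}'
```

```text
time_s: 8.25
position: [0.584, -0.0224, 0.0389]
tool_rot: [[0.96, -0.279, 0.007], [-0.279, -0.96, 0.003], [0.005, -0.005, -1.0]]
ft_force: [-2.7, 16.4, 28.9]
grip_width: 0.0
time_s: 9.05
position: [0.5829, -0.0263, 0.0389]
tool_rot: [[0.96, -0.279, 0.006], [-0.279, -0.96, 0.003], [0.005, -0.005, -1.0]]
ft_force: [-2.6, 15.7, 28.5]
grip_width: -0.0
```

```bash
python3 -m crank '{"slide":[[0,0.001,0],[0,0.002,0],[0,0.003,0],[0,0.004,0],[0,0.004,0],[0,0.004,0],[0,0.004,0],[0,0.004,0]],"roll":[0,0,0,0,0,0,0,0],"grip":[0,0,0,0,0,0,0,0]}'
python3 - <<'E'
from rig import *;from h import *
p=get_image('wrist');cv2.imwrite('pics/wrist6.png',p['frame'][:,:,::-1])
s=observe();print(s['position'],s['ft_force'],(np.array([.6085,.0687,.039])-s['position'])@[.2765,.961,0])
E
```

```text
time_s: 9.85
position: [0.5821, -0.0297, 0.0389]
tool_rot: [[0.96, -0.279, 0.007], [-0.279, -0.96, 0.004], [0.006, -0.006, -1.0]]
ft_force: [-1.9, 19.4, 27.7]
grip_width: -0.0003
[ 0.58207489 -0.02968827  0.03890478] [-1.36912813 18.22492628 28.18974027] 0.10185767257252504
```

View pics/wrist6.png

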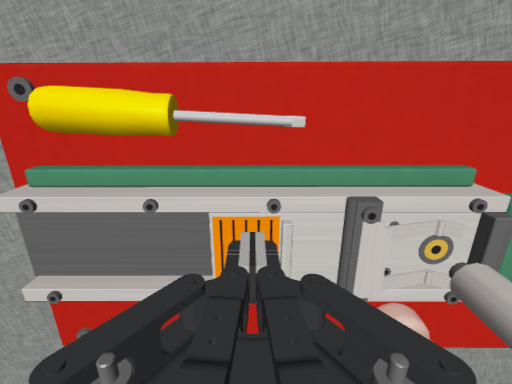

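```bash
python3 -m crank '{"slide":[[0,0.001,0],[0,0.002,0],[0,0.003,0],[0,0.003,0],[0,0.003,0],[0,0.003,0],[0,0.003,0],[0,0.003,0]],"roll":[0,0,0,0,0,0,0,0],"grip":[0,0,0,0,0,0,0,0]}'
python3 - <<'E'
from rig import *;from h import *
p=get_image('wrist');cv2.imwrite('pics/wrist7.png',cv2.resize(p['frame'][160:340,300:512,::-1],None,fx=3.3,fy=3.3,interpolation=cv2.INTER_CUBIC))
s=observe();print(s['position'],s['ft_force'],(np.array([.6085,.0687,.039])-s['position'])@[.2765,.961,0])
E
```

```text
time_s: 10.7
position: [0.582, -0.0332, 0.0389]
tool_rot: [[0.96, -0.279, 0.009], [-0.279, -0.96, 0.003], [0.008, -0.005, -1.0]]
ft_force: [2.8, 16.0, 26.5]
grip_width: -0.0002
[ 0.58199742 -0.03317161  0.03892758] [ 1.81209083 15.75675113 26.30899876] 0.10522658242041769
```

View pics/wrist7.png

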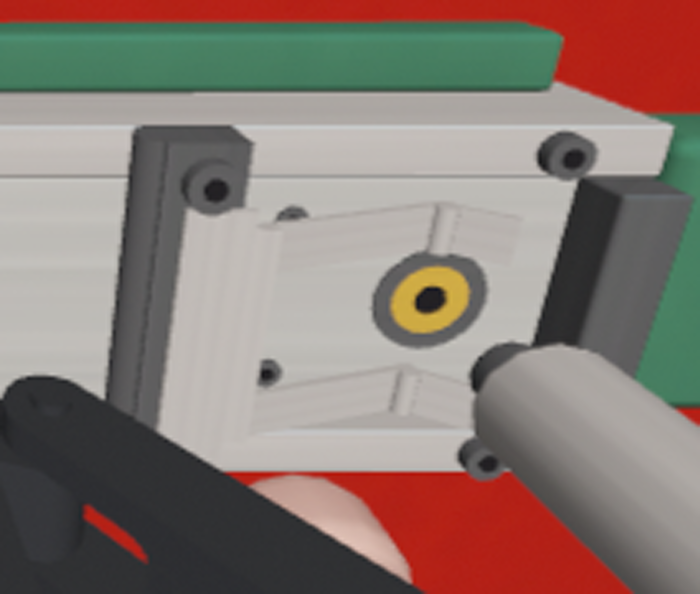

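```bash
python3 -m crank '{"slide":[[0,0.001,0],[0,0.002,0],[0,0.003,0],[0,0.004,0],[0,0.005,0],[0,0.005,0],[0,0.005,0],[0,0.005,0]],"roll":[0,0,0,0,0,0,0,0],"grip":[0,0,0,0,0,0,0,0]}'
python3 - <<'E'
from rig import *;from h import *
p=get_image('wrist');cv2.imwrite('pics/wrist8.png',p['frame'][:,:,::-1])
s=observe();print(s['position'],s['ft_force'],(np.array([.6085,.0687,.039])-s['position'])@[.2765,.961,0])
E
```

```text
time_s: 11.55
position: [0.581, -0.0383, 0.0389]
tool_rot: [[0.96, -0.279, 0.01], [-0.279, -0.96, 0.002], [0.009, -0.005, -1.0]]
ft_force: [3.8, 14.0, 23.8]
grip_width: 0.0001
[ 0.58098527 -0.03834006  0.03892836] [ 3.52632252 14.06938538 24.42463739] 0.11047332323953557
```

View pics/wrist8.png

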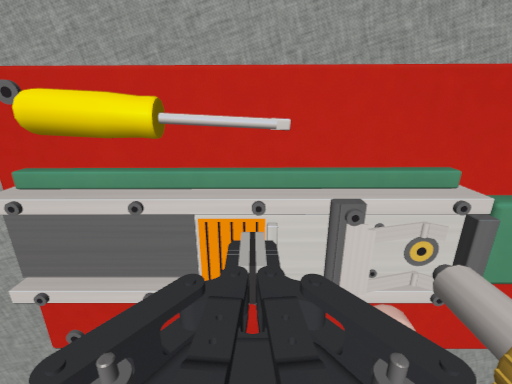

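The slide has stopped: the fingers are slipping forward on the pad, whose right edge has gone from column 281 to 265. One more small push through the rib will show whether it is home.

```bash
python3 -m crank '{"slide":[[0,0.001,0],[0,0.002,0],[0,0.003,0],[0,0.004,0],[0,0.004,0],[0,0.004,0],[0,0.004,0],[0,0.004,0]],"roll":[0,0,0,0,0,0,0,0],"grip":[0,0,0,0,0,0,0,0]}'
```

```text
time_s: 12.4
position: [0.5804, -0.0406, 0.0389]
tool_rot: [[0.96, -0.279, 0.011], [-0.279, -0.96, 0.005], [0.01, -0.007, -1.0]]
ft_force: [7.5, 22.8, 22.8]
grip_width: 0.0001
```

```bash
python3 -m crank '{"slide":[[0,0.001,0],[0,0.002,0],[0,0.002,0],[0,0.002,0],[0,0.002,0],[0,0.002,0],[0,0.002,0],[0,0.002,0]],"roll":[0,0,0,0,0,0,0,0],"grip":[0,0,0,0,0,0,0,0]}'
```

```text
time_s: 13.2
position: [0.5803, -0.0408, 0.0389]
tool_rot: [[0.96, -0.279, 0.012], [-0.279, -0.96, 0.007], [0.01, -0.01, -1.0]]
ft_force: [9.9, 32.2, 23.2]
grip_width: -0.0002
```

The push rose from 23 to 32 N for 0.2 mm of travel, so the slide is hard against the stop. I'll ease the push without reversing it, then lift straight up.

```bash
python3 -m crank '{"slide":[[0,-0.001,0],[0,-0.002,0],[0,-0.003,0],[0,-0.004,0],[0,-0.004,0],[0,-0.004,0],[0,-0.004,0],[0,-0.004,0]],"roll":[0,0,0,0,0,0,0,0],"grip":[0,0,0,0,0,0,0,0]}'
```

```text
time_s: 14.0
position: [0.5804, -0.0406, 0.0389]
tool_rot: [[0.96, -0.279, 0.01], [-0.279, -0.96, 0.002], [0.009, -0.004, -1.0]]
ft_force: [2.7, 13.2, 24.6]
grip_width: -0.0
```

```bash
python3 -m crank '{"slide":[[0,-0.001,-0.002],[0,-0.001,-0.004],[0,-0.001,-0.007],[0,-0.001,-0.012],[0,-0.001,-0.022],[0,-0.001,-0.04],[0,-0.001,-0.06],[0,-0.001,-0.08]],"roll":[0,0,0,0,0,0,0,0],"grip":[0,0,0,0,0,0,0,0]}'
python3 -m crank '{"slide":[[0,-0.02,-0.01],[-0.02,-0.05,-0.02],[-0.05,-0.08,-0.03],[-0.09,-0.1,-0.04],[-0.13,-0.1,-0.04],[-0.17,-0.1,-0.04],[-0.2,-0.1,-0.04],[-0.2,-0.1,-0.04]],"roll":[0,0,0,0,0,0,0,0],"grip":[0,0,0,0,0,0,0,0]}'
python3 - <<'E'
from rig import *;from h import *
f=np.array([.2765,.961,0])
for n in('top','side'):
    p=get_image(n);c=(slice(80,260),slice(170,440)) if n=='top' else (slice(90,240),slice(130,330))
    cv2.imwrite(f'pics/{n}9.png',cv2.resize(p['frame'][c][:,:,::-1],None,fx=2.9 if n=='top' else 4,fy=2.9 if n=='top' else 4,interpolation=cv2.INTER_CUBIC))
    m=orange(p,(220,135,270,185) if n=='top' else (185,155,235,195));v,u=np.nonzero(m)
    if len(u):
        a=ray(p,[u.mean(),v.mean()],.0405)[0];print(n,len(u),a,'travel',(np.array([.6088,.0689,0])-a)@f)
s=observe();print(s['time_s'],s['position'],s['ft_force'])
E
```

```text
time_s: 14.8
position: [0.5775, -0.0415, 0.1166]
tool_rot: [[0.96, -0.28, 0.0], [-0.28, -0.96, -0.0], [0.0, 0.0, -1.0]]
ft_force: [0.2, -0.5, -0.0]
grip_width: -0.0
time_s: 15.6
position: [0.4104, 0.1114, 0.156]
tool_rot: [[0.961, -0.278, -0.001], [-0.278, -0.961, -0.0], [-0.001, 0.0, -1.0]]
ft_force: [-0.4, 0.3, -0.2]
grip_width: 0.0
top 206 [ 0.58142099 -0.02485017  0.0405    ] travel 0.0976642133912883
side 119 [ 0.58563498 -0.02130217  0.0405    ] travel 0.09308941464603841
15.7 [0.41396066 0.11049062 0.15607802] [ 0.21550518  0.65651168 -0.479904  ]
```

View pics/top9.png

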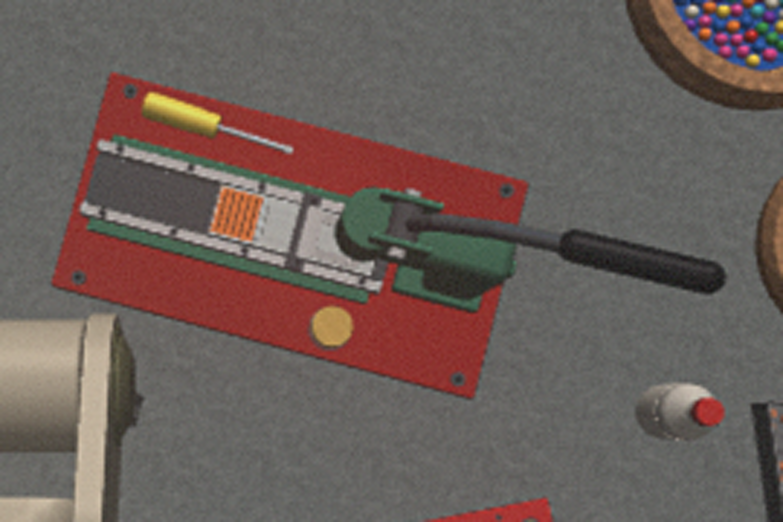

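View pics/side9.png

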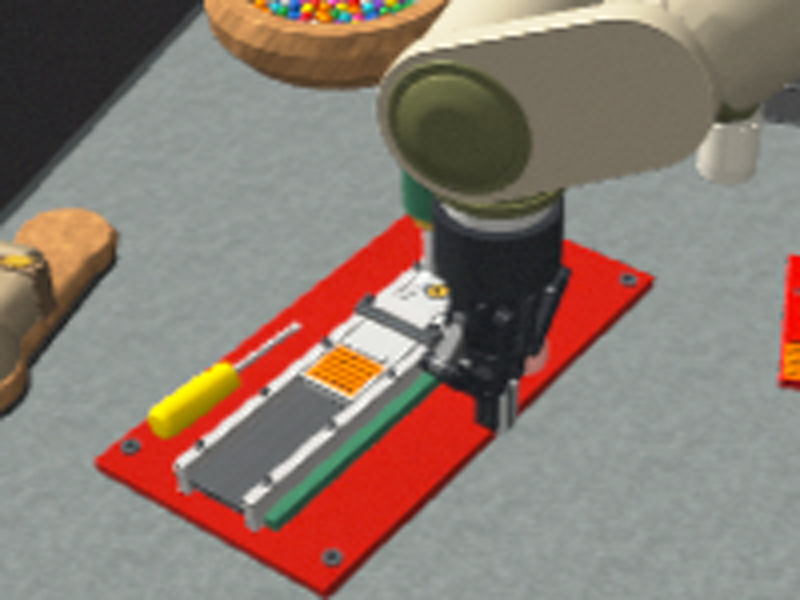

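Both views show the slide home, in line and clear of the hand, with the bystanders in place. I'll take one wrist look at the stop to see the nose directly.

```bash
python3 -m crank '{"slide":[[0.02,0.01,-0.02],[0.05,0.02,-0.03],[0.08,0.035,-0.03],[0.11,0.05,-0.03],[0.13,0.065,-0.03],[0.14,0.073,-0.03],[0.14,0.073,-0.03],[0.14,0.073,-0.03]],"roll":[0,0,0,0,0,0,0,0],"grip":[0,0,0,0,0,0,0,0]}'
python3 - <<'E'
from rig import *;from h import *
p=get_image('wrist');cv2.imwrite('pics/wrist10.png',cv2.resize(p['frame'][:,:,::-1],None,fx=1.5,fy=1.5))
E
```

```text
time_s: 16.5
position: [0.5271, 0.0017, 0.1852]
tool_rot: [[0.96, -0.28, -0.001], [-0.28, -0.96, 0.0], [-0.001, -0.0, -1.0]]
ft_force: [-1.0, 0.2, -0.0]
grip_width: -0.0002
```

View pics/wrist10.png

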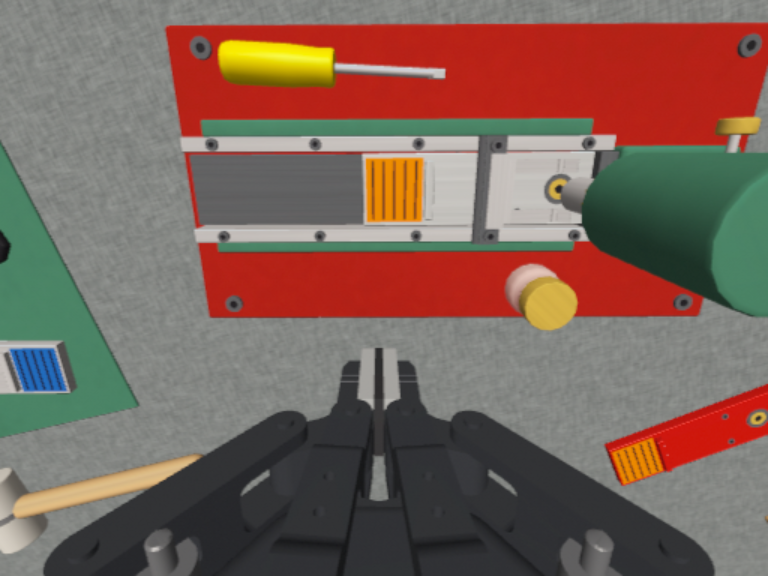

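The nose meets the dark stop at about (596,160) with no bed showing between them. The ring is under the ram at (558,188), and the jar and screwdriver haven't moved. Handing in.

```bash
python3 -c "
from rig import *
s=observe();print(s['time_s'],s['ft_force'],s['position']);print(close_job())"
```

```text
16.55 [ 0.85567966  0.26132061 -0.0115199 ] [0.52696396 0.00206483 0.18535699]
the job is handed in; nothing more can be done
None
```

The orange-pad die slide is home against the stop in the eyelet press. I handed the job in at 16.5 s, with the hand about 185 mm above the table and touching nothing.

- **Pressing and sliding:** I closed the fingertips and pressed the thumb pad down with about 28 N. That put the bed on its hard stop, with the slide's top at 38.9 mm. I kept pressing with at least 22 N while sliding it under the strap and the leaf spring.
- **Reaching the stop:** The fingertips then slipped forward on the pad to the rib. Pushing on the rib raised the force from 23 to 32 N for only 0.2 mm of movement, so the slide was hard against the stop. I eased off the push before lifting straight up.
- **Last checks:** The wrist picture shows the nose meeting the stop with no gap and the ring under the ram. The jar, screwdriver and other things in view are where they were.
- **Disagreement:** The two cameras give slightly different travel, 97.7 mm from the top view and 93.1 mm from the side view. About 95 mm was expected, and no check failed.

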